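# Clamp the blue board to the click

## Robot

A 6-joint arm with a two-finger parallel gripper is mounted at the origin on the work surface. World frame = base frame: x ahead of the robot, y to its left, z up, the work surface at z = 0. Lengths are in mm, angles in rad, forces in N, time in s.
With the tool pointing down it reaches from about 350 to 975 mm from the base axis. Payload 7.1 kg.
Tool frame: the origin (TCP) lies on the centre line of the jaws, within the pads' length; the fingertips stand 8 mm ahead of it and the grasp point (between the pads) lies 11 mm behind it; x points along the fingers, z is the direction in which the jaws open and shut, and the axes are right-handed (so a half turn about x gives the same grasp; the last joint's range is limited). The gripper opens to 88 mm and grips with 3 to 60 N. Pads are 20 mm wide; open, the fingers measure 115 mm over their backs; the gripper's body (75 mm by 178 mm) begins 61 mm behind the grasp point.
Start: joints at [1.167, 0.423, 1.63, -0, 1.089, -0.019], TCP at [234.576, 579.292, 230.675] pointing down, gripper open.
Joint ranges: [-3, 3], [-0.9, 2.11], [0.09, 2.58], [-1.31, 4.45], [0.11, 2.69], [-2.54, 2.54]. Speed limits (rad/s): [2.39, 2.39, 3.01, 3.14, 3.14, 3.14].

## Interface

Orientations are given as a unit quaternion [x, y, z, w].
In Python, from rig import robot gives the robot as it stands. The module is installed in compiled form; this text tells all that it offers. Calls block until the motion is done:
- robot.movep(position, orientation): joint-space move of the TCP to a pose.
- robot.line_to(position, attitude=None, feed=150): straight line of the TCP; attitude=None keeps the orientation; feed is the mean speed in mm/s.
- robot.move_j(angles): joint-space move.
- robot.grip(opening): opening from 0.0 (shut) to 1.0 (fully open); the grip force is fixed at half the most; returns when the fingers have stopped.
- robot.sleep(seconds).
- robot.solve_ik(position, orientation): joint angles nearest the present ones, or None.
- robot.capture(name): name is "scene" or "top" or "wrist"; returns the picture (480x640x3 uint8, red, green, blue); there is no depth.
- robot.camera_params(name): a dict with "K" (3x3 intrinsics, pixels), "extrinsics" (4x4, takes a point from camera to world coordinates). Camera axes: x right, y down, z forward; pixel columns grow to the right and rows downward; lengths in mm; the calibration is good to about 2 mm. A picture is of the moment at which its call begins: read the wrist's pose just before it. camera_params takes no time and is no camera call; for the wrist camera it gives the pose at the moment of the call.
A pose or a line that the arm cannot do raises robot.IKError and nothing moves.
- robot.finish_job(): hands the job in, once; it reports no verdict.
Readings, each from a call of its own:
- robot.get_time_s(): time.
- robot.get_joint_pos(): joint angles.
- robot.get_qd(): joint speeds.
- robot.get_effort(): joint torques, N m.
- robot.get_eef_pos(): TCP position.
- robot.get_orientation(): TCP orientation.
- robot.get_wrist_force(): force on the tool from outside, world axes, zero at the start.
- robot.get_torque(): the same for the moment, N m.
- robot.get_finger_gap(): opening from 0.0 (shut) to 1.0 (fully open).
Only numpy, scipy, OpenCV 4.12 (cv2) and the standard library are available. Lean on these libraries where they do the work, as an engineer would, in place of code of your own. Each camera call takes 0.05 s, during which the arm holds its last target.

## Task

Two board clamps stand on the electronics bench, one holding a blue circuit board and the other a green one. Clamp the blue board: turn the orange torque cap on top of its clamp clockwise (seen from above) until the foot is fully down on the board, and on until the slip clutch in the cap has clicked over by at least 15 degrees, then let go. Do not turn the cap of the clamp with the green board.

Things in the scene. Friction and masses are not known exactly. Their poses are not given: they have to be found in the camera images.
- clamp_screw (a joint): Screw of the clamp holding the BLUE board; drives its foot down 6 mm per rad. Seen as a dark steel collar (48 mm diameter) with a white line, right under the orange cap. Rad, growing clockwise from above: 0 open, 0.90 the stop, foot down on the board (white line then points along the red line on the clamp's arm). Starts at 0.15 to 0.45. Takes 0.04 N m to turn and stays where left.
- clamp_clutch (a joint): Slip clutch between that screw and its cap: rad the cap has turned clockwise (from above) relative to the collar. 0 at the start, white lines of cap and collar in one line. The cap carries the screw to its stop; then the clutch slips at 0.14 N m (steady friction, silent, no end stop, no spring back): the cap turns on, the collar stands, the lines part. Cap height never changes.
- clamp_cap (a point): Grip point on the axis of the orange cap over the BLUE board (90 x 70 mm). The cap is an upright round fluted knob, 34 mm diameter, 36 mm high; this point is 12 mm below its flat top, 90 mm above the table. Below this point: collar top 26 mm, clamp arm top 34 mm; nothing on the clamp is higher than the cap. The clamp is a fixed aluminium C-frame on a dark 104 x 150 mm base.
- other_mark (a point): Outer end of the white line on top of the orange cap of the other, identical clamp, the one with the GREEN board: 15 mm from that cap's vertical axis, 102 mm above the table. It must stay where it is (that cap is not to be turned).

How it is judged:
By the outcome, as a careful person would: the job done as asked, in the order asked, and still so for the second after the job is handed in, with the robot touching nothing.
It also fails if it takes over 32 s, if anything falls off the work surface, if the arm or the gripper's body presses on something with over 40 N, if the wrist force passes 120 N, or if a joint passes its speed limit or range.

## Working session

There is one attempt and no reset: what is moved stays moved. The work goes in short steps, each a Python script; the robot and the scene stay as the last script left them, time stands still between calls to the robot, and variables do not carry over. Pictures are saved under pics/ and viewed, and the job is handed in when it is done.

```bash
mkdir -p pics; python3 - <<'E'
from rig import robot
import cv2,numpy as np
for n in("scene","top","wrist"):
    p=robot.camera_params(n)
    im=robot.capture(n); cv2.imwrite(f"pics/{n}0.png",im[:,:,::-1])
    print(n,np.round(p["K"],1).tolist(),np.round(p["extrinsics"],3).tolist())
print(robot.get_time_s(),robot.get_orientation(),robot.get_finger_gap())
E
```

```text
scene [[511.3, 0.0, 323.9], [0.0, 511.3, 243.1], [0.0, 0.0, 1.0]] [[-0.745, 0.416, -0.521, 955.677], [0.667, 0.462, -0.584, 455.226], [-0.002, -0.783, -0.622, 612.312], [0.0, 0.0, 0.0, 1.0]]
top [[579.9, 0.0, 315.5], [0.0, 579.9, 233.2], [0.0, 0.0, 1.0]] [[-0.019, -0.985, 0.171, 341.58], [-1.0, 0.019, 0.001, -17.297], [-0.004, -0.171, -0.985, 1218.532], [0.0, 0.0, 0.0, 1.0]]
wrist [[391.8, 0.0, 323.0], [0.0, 391.8, 237.0], [0.0, 0.0, 1.0]] [[0.376, 0.886, 0.272, 157.946], [0.927, -0.358, -0.112, 608.253], [-0.002, 0.294, -0.956, 384.161], [0.0, 0.0, 0.0, 1.0]]
0.15 [-0.39541122  0.58672545  0.39493488  0.58602872] 0.9979650202060973
```

View pics/scene0.png

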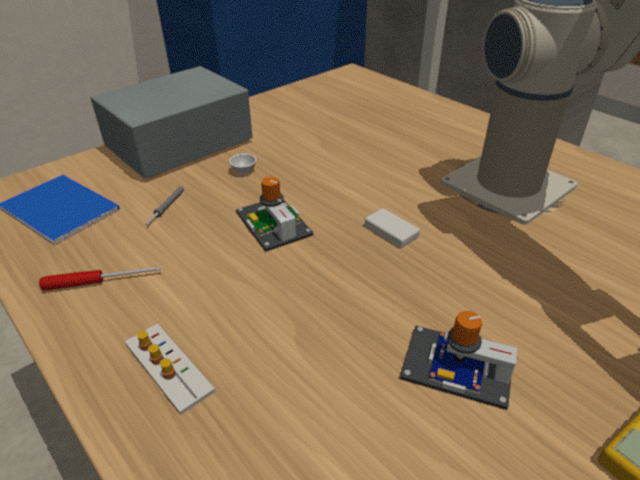

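View pics/top0.png

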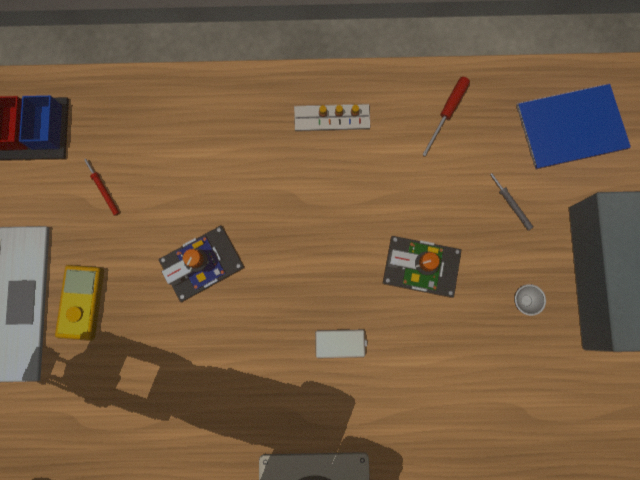

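View pics/wrist0.png

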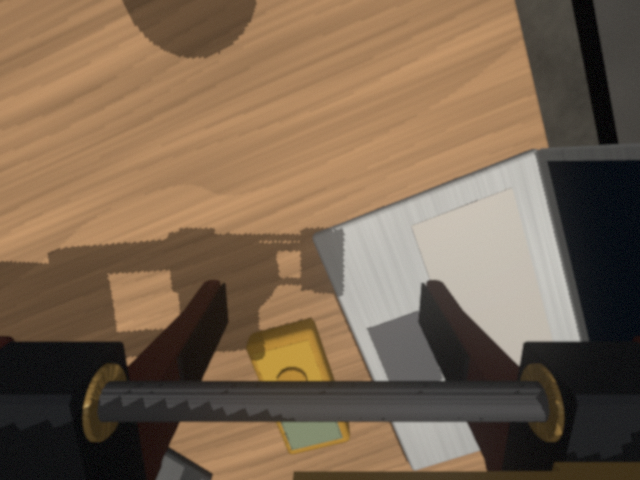

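The blue board's cap is at scene pixel (467,328) and top pixel (193,258). The green board's cap is at scene (270,188) and top (430,261). Next I triangulate both.

```bash
cat > h.py <<'E'
from rig import robot
import cv2,numpy as np
from scipy.spatial.transform import Rotation as R
def save(im,n): cv2.imwrite(f"pics/{n}.png",im[:,:,::-1])
def ray(P,u,v):
    d=P["extrinsics"][:3,:3]@np.linalg.inv(P["K"])@np.array([u,v,1.]); return np.array(P["extrinsics"])[:3,3],d/np.linalg.norm(d)
def plane(P,u,v,z):
    o,d=ray(P,u,v); return o+d*(z-o[2])/d[2]
def tri(r1,r2):
    A=np.zeros((3,3));b=np.zeros(3)
    for o,d in(r1,r2):
        M=np.eye(3)-np.outer(d,d);A+=M;b+=M@o
    x=np.linalg.solve(A,b); return x,[np.linalg.norm((np.eye(3)-np.outer(d,d))@(x-o)) for o,d in(r1,r2)]
def orange(im,amin=60):
    h=cv2.cvtColor(im,cv2.COLOR_RGB2HSV); m=cv2.inRange(h,(5,200,90),(15,255,255))
    n,l,s,c=cv2.connectedComponentsWithStats(m)
    return [(c[i].round(1).tolist(),s[i].tolist()) for i in range(1,n) if s[i][4]>amin]
def down(yaw): # jaw axis z at yaw in the world, x down
    z=np.array([np.cos(yaw),np.sin(yaw),0]);x=np.array([0,0,-1.]);y=np.cross(z,x)
    return R.from_matrix(np.c_[x,y,z]).as_quat()
E
python3 - <<'E'
from h import *
ims={n:cv2.imread(f"pics/{n}0.png")[:,:,::-1].copy() for n in("scene","top")}
P={n:robot.camera_params(n) for n in ims}
for n in ims: print(n,orange(ims[n]))
bl=[(lambda L:min(L,key=lambda c:abs(c[0][0]-u)+abs(c[0][1]-v)))(orange(ims[n]))[0] for n,u,v in(("scene",467,328),("top",193,258))]
gr=[(lambda L:min(L,key=lambda c:abs(c[0][0]-u)+abs(c[0][1]-v)))(orange(ims[n]))[0] for n,u,v in(("scene",270,188),("top",430,261))]
for p in(bl,gr): print(p,tri(ray(P["scene"],*p[0]),ray(P["top"],*p[1])))
q=robot.get_orientation();print(R.from_quat(q).as_matrix().round(3))
W=robot.camera_params("wrist")["extrinsics"];T=np.eye(4);T[:3,:3]=R.from_quat(q).as_matrix();T[:3,3]=robot.get_eef_pos()
print((np.linalg.inv(T)@W).round(3))
E
```

```text
scene [([271.1, 187.9], [262, 177, 18, 23, 250]), ([468.6, 325.5], [455, 311, 26, 34, 435])]
top [([192.4, 255.5], [183, 249, 17, 18, 127]), ([430.4, 260.7], [421, 253, 18, 17, 205])]
[[468.6, 325.5], [192.4, 255.5]] (array([495.82716702, 229.18584144,  91.78958504]), [np.float64(3.6926348496810637), np.float64(3.6926348496810886)])
[[271.1, 187.9], [430.4, 260.7]] (array([ 476.78309403, -238.74408486,   84.36181634]), [np.float64(3.325491770336682), np.float64(3.3254917703367566)])
[[-0.    -0.927  0.375]
 [-0.001  0.375  0.927]
 [-1.    -0.    -0.001]]
[[ 1.00000e-03 -2.94000e-01  9.56000e-01 -1.54183e+02]
 [-0.00000e+00 -9.56000e-01 -2.94000e-01  8.19040e+01]
 [ 1.00000e+00 -0.00000e+00 -1.00000e-03 -1.67700e+00]
 [ 0.00000e+00  0.00000e+00  0.00000e+00  1.00000e+00]]
```

```bash
python3 - <<'E'
from h import *
q=down(1.25)
for i,(dx,dy,z) in enumerate([(-30,0,210),(30,20,200)]):
    robot.movep([494+dx,230+dy,z],q)
    robot.sleep(.15)
    P=robot.camera_params("wrist"); im=robot.capture("wrist"); save(im,f"w{i+1}"); np.savez(f"w{i+1}.npz",K=P["K"],extrinsics=P["extrinsics"])
    print(np.round(robot.get_joint_pos(),3),robot.get_time_s(),orange(im))
print(robot.get_eef_pos(),robot.get_wrist_force(),robot.get_torque())
E
```

```text
[ 0.439  0.294  1.882  0.     0.965 -0.813] 1.8917 []
[ 0.425  0.395  1.756  0.     0.992 -0.825] 2.4583 []
[522.96053595 249.82402819 200.00607147] [-0.58958632  0.01017212 -0.35621331] [-0.01245072  0.03616121 -0.04522695]
```

View pics/w1.png

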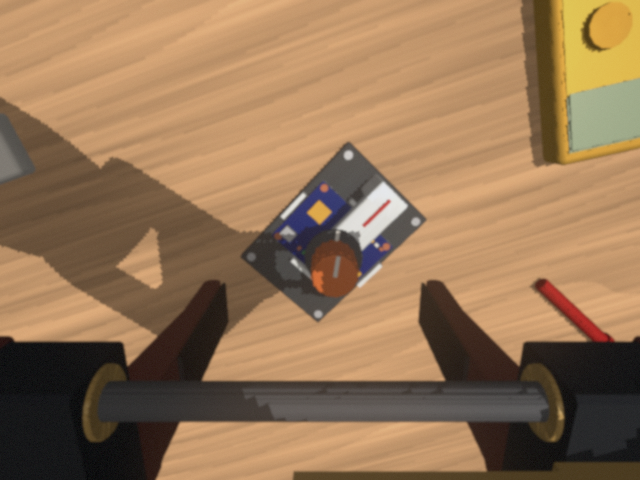

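View pics/w2.png

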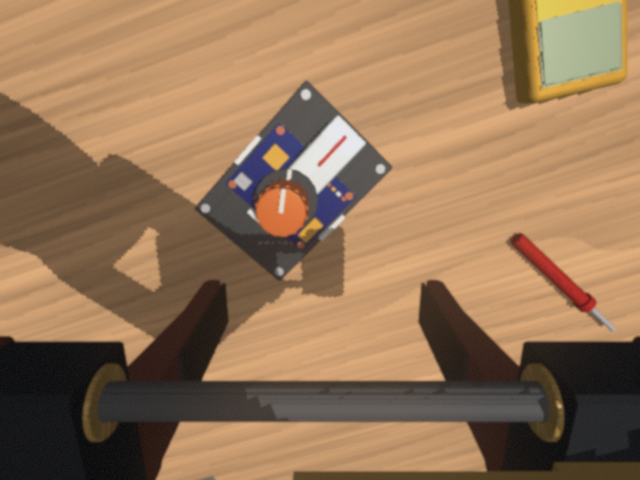

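Both views show the cap, at about (334,270) in w1 (shadowed) and (281,210) in w2. I'll enlarge them to separate the top face.

```bash
python3 - <<'E'
from h import *
a=cv2.imread("pics/w1.png")[200:320,275:405];b=cv2.imread("pics/w2.png")[140:260,220:350]
a=cv2.convertScaleAbs(a,alpha=1.8)
cv2.imwrite("pics/crop12.png",cv2.resize(np.hstack([a,b]),None,fx=3,fy=3,interpolation=cv2.INTER_CUBIC))
for n in("w1","w2"):
    im=cv2.imread(f"pics/{n}.png"); h=cv2.cvtColor(im,cv2.COLOR_BGR2HSV); m=cv2.inRange(h,(3,170,50),(17,255,255)); m[:190 if n=="w1" else 150]=0;m[320:]=0;m[:,:250]=0
    m=cv2.morphologyEx(m,cv2.MORPH_CLOSE,np.ones((9,9)))
    nn,l,s,c=cv2.connectedComponentsWithStats(m);i=1+np.argmax(s[1:,4]);print(n,s[i],c[i])
E
```

```text
w1 [ 312  254   44   42 1078] [331.48886827 277.03061224]
w2 [ 256  184   52   53 1889] [281.09158285 211.04446797]
```

View pics/crop12.png

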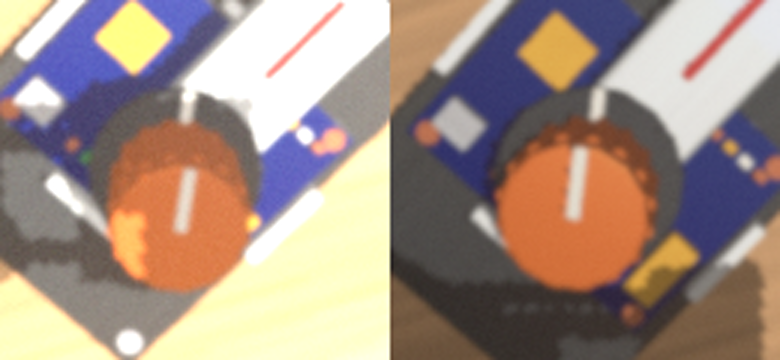

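```bash
python3 - <<'E'
from h import *
P1,P2=[dict(np.load(f"w{i}.npz")) for i in(1,2)]
c,e=tri(ray(P1,335,276),ray(P2,281.5,213));print(c,e)
for P,u in((P1,(335,276)),(P2,(281.5,213))): print(plane(P,*u,102))
def ang(P,a,b,z): d=plane(P,*b,z)-plane(P,*a,z);return np.degrees(np.arctan2(d[1],d[0]))
f=lambda x,y:(220+(x-390)/3,140+y/3)
print("cap",ang(P2,f(573,218),f(580,150),102),"red",ang(P2,f(688,75),f(760,-2),56))
cen=np.array([*c[:2],64]);o=plane(P2,*f(598,105),64)-cen;print("collar",np.degrees(np.arctan2(o[1],o[0])),np.linalg.norm(o[:2]))
E
```

```text
[494.33818907 228.09993111  98.30118634] [np.float64(0.09381763305526775), np.float64(0.09381763305523357)]
[492.78350062 228.5618753  102.        ]
[493.65589318 228.67830527 102.        ]
cap 154.12295644878685 red 118.18952104410582
collar 153.76516335852457 20.680653739954707
```

```bash
python3 - <<'E'
from h import *
q=down(1.25); p=np.array([493.5,228.4,0])
robot.movep(p+[0,0,140],q); robot.line_to(p+[0,0,80],feed=80)
print(robot.get_eef_pos(),robot.get_wrist_force().round(2) if hasattr(robot.get_wrist_force(),'round') else robot.get_wrist_force(),robot.get_time_s())
robot.grip(0.0); print("gap",robot.get_finger_gap()*88,np.round(robot.get_wrist_force(),2),np.round(robot.get_torque(),3),robot.get_time_s())
j=np.array(robot.get_joint_pos());print(j.round(3))
E
```

```text
[493.78481306 228.53894988  80.21087173] [ 0.71  0.24 -0.82] 3.7417
gap 33.67071659330054 [ 1.2   6.15 -0.64] [ 0.891 -0.017 -0.009] 4.625
[ 0.412  0.529  1.896  0.002  0.714 -0.838]
```

```bash
python3 - <<'E'
from h import *
j=np.array(robot.get_joint_pos()); t=robot.solve_ik([493.5,228.4,80],down(1.25)); t=np.array(t); print(t.round(3))
for k in range(1,10):
    a=t.copy(); a[5]+=0.15*k
    robot.move_j(a)
    print(k,round(robot.get_joint_pos()[5],3),np.round(robot.get_wrist_force(),1),np.round(robot.get_torque(),3),round(robot.get_finger_gap()*88,2),round(robot.get_time_s(),2))
E
```

```text
[ 0.412  0.529  1.897 -0.     0.715 -0.838]
1 -0.688 [ 0.9  6.2 -1.5] [ 0.886 -0.017 -0.059] 33.34 4.89
2 -0.538 [ 0.7  6.  -0.6] [ 0.936  0.014 -0.015] 33.3 5.16
3 -0.388 [ 0.2  5.6 -1.4] [ 0.971  0.084 -0.045] 33.54 5.42
4 -0.238 [-0.1  7.3 -0.9] [ 1.     0.035 -0.074] 33.6 5.69
5 -0.088 [ 0.5  7.3 -1.2] [1.042 0.01  0.061] 33.33 5.96
6 0.062 [ 1.2  6.5 -1.9] [ 1.075  0.067 -0.059] 33.24 6.22
7 0.212 [ 1.   8.  -2.7] [ 1.112  0.006 -0.072] 33.91 6.49
8 0.362 [ 0.3  6.6 -2.4] [ 1.13   0.006 -0.059] 33.96 6.76
9 0.512 [ 1.7  7.9 -3. ] [ 1.159  0.023 -0.054] 33.44 7.03
```

```bash
python3 - <<'E'
from h import *
robot.grip(1.0); robot.line_to([493.5,228.4,150],feed=120)
robot.movep([523,249,200],down(1.25)); robot.sleep(.15)
P=robot.camera_params("wrist"); im=robot.capture("wrist"); save(im,"w3"); np.savez("w3.npz",K=P["K"],extrinsics=P["extrinsics"])
save(cv2.resize(im[120:270,200:370],None,fx=4,fy=4,interpolation=cv2.INTER_CUBIC),"w3c"); save(robot.capture("top"),"top3")
print(robot.get_time_s(),robot.get_eef_pos())
E
```

```text
10.1833 [522.85917841 248.92593334 199.82028817]
```

View pics/w3c.png

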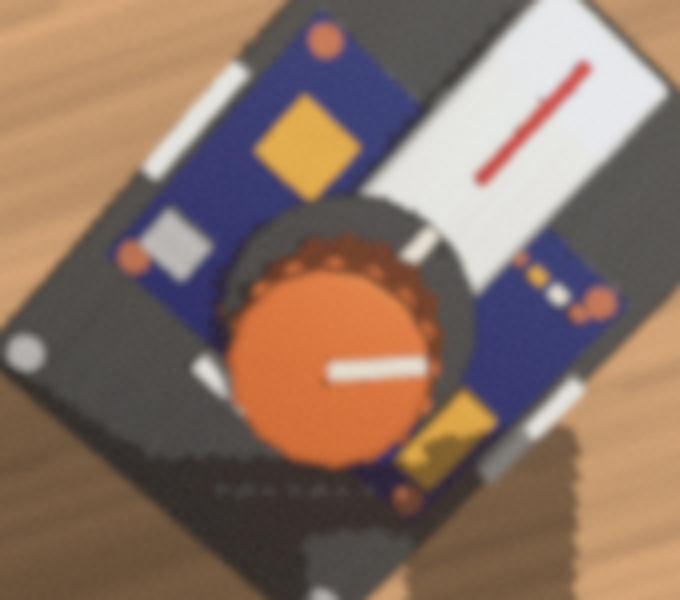

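The collar line (420,245 in the crop) now points along the red line. The cap line (330,373 to 425,367) has turned well past it. I'll measure the angles and check the other cap.

```bash
python3 - <<'E'
from h import *
P=dict(np.load("w3.npz")); f=lambda x,y:(200+x/4,120+y/4)
def ang(a,b,z): d=plane(P,*f(*b),z)-plane(P,*f(*a),z);return np.degrees(np.arctan2(d[1],d[0]))
c=plane(P,*f(330,372),102);print(c)
print("cap",ang((330,373),(425,367),102),"red",ang((480,183),(587,65),56),"collar seg",ang((407,260),(435,231),64))
o=plane(P,*f(420,246),64)-c;print("collar radial",np.degrees(np.arctan2(o[1],o[0])))
a,b=[cv2.imread(f"pics/{n}.png")[235:300,380:465] for n in("top0","top3")]
print("diff",cv2.absdiff(a,b).max(axis=2).mean())
cv2.imwrite("pics/green.png",cv2.resize(np.hstack([a,b]),None,fx=4,fy=4,interpolation=cv2.INTER_CUBIC))
E
```

```text
[493.71928476 228.42765235 102.        ]
cap 75.28672307895803 red 119.03555076199753 collar seg 117.25236761678681
collar radial 119.55874502800745
diff 10.705520361990951
```

View pics/green.png

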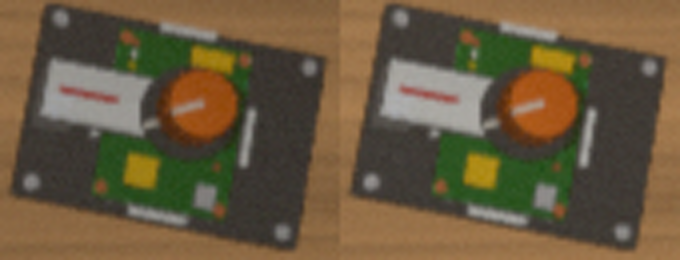

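The green clamp's cap is unchanged. The blue clamp's collar is on the red line (119.6° against 119.0°), and the cap is about 44° past the collar. The robot is clear of everything, so I'll hand in.

```bash
python3 - <<'E'
from h import *
print(robot.get_time_s(),np.round(robot.get_wrist_force(),1)); robot.finish_job()
E
```

```text
10.1833 [-0.4  0.2 -0.8]
the job is handed in; nothing more can be done
```

The blue board is clamped. I gripped its orange cap, turned it 1.35 rad clockwise, let go and backed off. I handed the job in at 10.2 s.

- **Foot down:** in the last wrist picture the collar line is within about 1–2° of the red line (two readings, 117.3° and 119.6°, against 119.0°), so the foot is at its stop.
- **Clutch:** the cap line is about 44° clockwise past the collar, against the 15° asked for.
- **Green clamp:** its cap looks the same in the top camera before and after.
- **Disagreements:**
  - The first two-camera fix on the cap had a ray gap of 3–4 mm per ray.
  - The wrist views put the cap top at 98 mm against the stated 102 mm. I set the grasp height from the stated heights, and the fingers closed on the cap at 33.7 mm (stated diameter 34 mm).
  - A steady side force of 6–8 N showed while gripping, probably from slight off-centring.
  - The wrist moment readings were too noisy to confirm the clutch torque.

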